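Tighten the lock ring of the drip-pole socket with its two-pin key

ROBOT

A 6-joint arm with a two-finger parallel gripper is mounted at the origin on the work surface. World frame = base frame: x ahead of the robot, y to its left, z up, the work surface at z = 0. Lengths are in mm, angles in rad, forces in N, time in s.
With the tool pointing down it reaches from about 400 to 925 mm from the base axis. Payload 12.5 kg.
Tool frame: the origin (TCP) lies midway between the tips of the shut fingers; the grasp point (between the pads) lies 19 mm behind it; y points along the fingers, x is the direction in which the jaws open and shut, and the axes are right-handed (so a half turn about y gives the same grasp; the last joint's range is limited). The gripper opens to 95 mm and grips with 3 to 60 N. Pads are 20 mm wide; open, the fingers measure 119 mm over their backs; the gripper's body (75 mm by 180 mm) begins 59 mm behind the grasp point.
Start: joints at [-1.359, 0.491, 1.559, -0, 1.092, -0.106], TCP at [195.322, -593.714, 214.661] pointing down, gripper open.
Joint ranges: [-3.1, 3.1], [-0.84, 2.19], [0.05, 2.79], [-1.13, 4.28], [0.06, 2.93], [-2.69, 2.69]. Speed limits (rad/s): [2.22, 2.22, 2.79, 3.14, 3.14, 3.14].

INTERFACE

Orientations are given as [roll, pitch, yaw] about the fixed x, y, z axes, in that order (R = Rz(yaw) Ry(pitch) Rx(roll)).
In Python, from cell import env, vision, job gives the robot as it stands.
- The arm moves only by the shell command python3 -m crank 'ROWS' [OPENING]. ROWS is JSON, a list of rows, each a list of 6 numbers: the shift along the tool's x, y, z in mm, then the turn, a rotation vector about the tool's x, y, z in degrees. In form: [[x, y, z, rx, ry, rz], ...]. A call has 1 to 5 rows; each row is the pose to reach, as a shift and turn from the pose measured when the call began, along the tool's axes at that moment; what a row does not reach only later rows make up. A row lasts 1/10 s, in which the tool goes at most 50 mm and 8.59 degrees, less where a joint would pass 70% of its speed; a pose out of reach is approached as far as the arm can. A call with a gripper value outside its range is refused whole. OPENING is the opening, from 0 (shut) to 1 (fully open), set as the call begins (- or left out, the last holds). The fingers move at their own pace and stop on an object; the grip force is fixed at half the most. Time passes only in rows, so rows that repeat a pose let the fingers close. It gives the time, the measured TCP pose, the force and the opening at its end, in the units of the state.
- env.state(): the state, without advancing time (a new reading comes with each control period).
- vision.read_camera(name): name is "scene" or "side" or "wrist"; returns (picture, depth): 480x640x3 uint8, blue, green, red; 480x640 float32, mm along the optical axis (not along the pixel's ray), 0 where there is no reading.
- vision.calibration(name): a dict with "vertical_fov" (degrees; the focal length in pixels is half the picture's height over the tangent of half this angle, whatever the lens; pixels are square), "cx", "cy" (the principal point, pixels), "pose" (4x4, takes a point from camera to world coordinates). Camera axes: x right, y down, z forward; pixel columns grow to the right and rows downward; lengths in mm; the calibration is good to about 2 mm. A picture is of the moment at which its call begins: read the wrist's pose just before it. calibration takes no time and is no camera call; for the wrist camera it gives the pose at the moment of the call.
- job.job_done(): hands the job in, once; it reports no verdict.
The state is a dict: "t": time; "joints": joint angles; "qvel": joint speeds; "tau": joint torques, N m; "eef_pos": TCP position; "tcp_rot": TCP orientation; "ft_force": force on the tool from outside, world axes, zero at the start; "moment": the same for the moment, N m; "opening": opening from 0.0 (shut) to 1.0 (fully open).
Only numpy, scipy, OpenCV 4.12 (cv2) and the standard library are available. Lean on these libraries where they do the work, as an engineer would, in place of code of your own. Each camera call takes 0.05 s, during which the arm holds its last target.

TASK

The lock ring of the drip-pole socket has worked loose. Take the two-pin key from its rest, seat both prongs fully home in the ring's two holes before turning, tighten the ring clockwise until it comes up firm against its stop, to about 1 newton metre and without forcing it, then stand the key back in its rest, upright and fully down. Set the prongs gently on the ring, turn it only with the key, and leave the other things on the bench where they are.

Things in the scene. Friction and masses are not known exactly. Their poses are not given: they have to be found in the camera images.
- socket: Aluminium drip-pole socket fixed to the bench: round flange 100 mm across, 5 mm thick, four screws, a hub, and on it the steel lock ring (vertical axis). Origin: on the axis at the bench top. At the start the line through the ring's two holes may stand up to 0.75 rad either side of this body's y axis: it can be seen from above, or felt for by turning the prongs lightly on the ring's face.
- ring_face (a point): Point on the socket's axis level with the lock ring's top face, 34 mm above the bench. The ring is 66 mm across, 33 mm inside, 16 mm high. Two round holes 8.5 mm across and 10 mm deep are sunk in its top face, opposite each other, 24 mm either side of the axis.
- ring (a joint): Turn of the lock ring on its thread, rad. Grows as it is tightened (clockwise from above): 0 to 0.3 at the start, 1.1 at its stop. It drags with 0.3 to 0.4 N m on the way, and stays where it is left. 1 N m loads each prong with some 21 N; above about 1.3 N m the ring is being forced. It does not tell which way the holes point, since the thread starts differently on each socket.
- key_bar (a point): Centre of the level cross bar of the two-pin key: flat-sided, 96 mm long (along the point's y axis), 14 mm wide, 14 mm high, on a 13 mm stem; z is up. The key weighs about 0.34 kg. The flat underside of its head (64 mm along y, 20 wide, 10 thick) lies 75 mm below this point, the ends of its two prongs 84 mm below; prongs and bar are in line.
- key_foot (a point): Centre of the flat underside of the key's head, 75 mm below the centre of the bar. It lies on the ring's face when the prongs are fully home, and on the top of the rest when the key is put away.
- prong_1 (a point): End of one prong of the key, round, 6 mm across and 9 mm long with a small bevel, 24 mm from the key's axis to its +y side.
- prong_2 (a point): End of the other prong, the same, 24 mm to its -y side.
- key: The two-pin key as a whole. Origin midway between the ends of the prongs.
- rest: White plastic block 50 x 110 x 30 mm, fixed to the bench, in which the key stands. Two holes 10 mm across and 13 mm deep in its top, 24 mm from its centre along its +y and -y axis, take the prongs; the key fits either way round. Origin: centre of its underside.
- rest_top (a point): Centre of the top face of the rest, 30 mm above the bench.
- vial_a: Small amber vial, 22 mm across, 48 mm high. Not to be disturbed. Origin under its base.
- vial_b: A second vial like it.
- saline: Clear infusion bottle, 68 mm across, 165 mm high. Not to be disturbed.
- rinse: White bottle, 54 mm across, 125 mm high. Not to be disturbed.
- dish: Round steel dish, 150 mm across, 35 mm high. Not to be disturbed.
- wrench: Open-ended wrench lying flat, 160 mm long. Not needed, not to be disturbed.
- swab_pot: Steel pot, 72 mm across, 85 mm high. Not to be disturbed.
There are look-alikes about, which are no part of the job. Leave any green look-alike of the key alone.

How it is judged (in metres and radians):
On the way, in this order (a step that is already met when the one before it is completed fails the run):
1. both prongs are fully home in the ring's holes, and the ring has not been tightened yet (z of each of prong_1, prong_2 in the frame of ring_face below -0.0065 m and horizontal distance between key_foot and ring_face below 0.004 m and value of joint ring below 0.45 rad), for 0.1 s.
2. the ring is brought up firm against its stop (at least 28 N between key and ring, as 0.7 N m gives) with both prongs in its holes (value of joint ring above 1.07 rad and contact force between key and socket above 28 N and z of each of prong_1, prong_2 in the frame of ring_face below -0.004 m), for 0.1 s.
At the end, for the whole second after the job is handed in: The ring is within 0.04 rad of its stop; the key stands upright (within 0.08 rad) and at rest in its rest, its head within 3 mm of lying on the rest's top and within 6 mm of its centre (value of joint ring above 1.06 rad and horizontal distance between key_foot and rest_top below 0.006 m and z of key_foot in the frame of rest_top below 0.003 m and angle between key_bar's own z axis and vertical below 0.08 rad and linear speed of key below 0.02 m/s); the robot touches nothing.
It fails at once if the ring is turned while the prongs are not both at least 3 mm in its holes (velocity of joint ring above 0.25 rad/s and z of any of prong_1, prong_2 in the frame of ring_face above -0.003 m).
It fails at once if the fingers touch the socket or its ring (contact force between the fingers and socket above 1 N).
It fails at once if the prongs are rammed on the ring or the ring is forced (more than 65 N between key and socket) (contact force between key and socket above 65 N).
It fails at once if another thing on the bench is moved by more than 30 mm (distance of any of vial_a, vial_b, saline, rinse, dish, swab_pot, wrench from where it was at the start of the episode above 0.03 m).
It also fails if it takes over 61 s, if anything falls off the work surface, if the arm or the gripper's body presses on something with over 40 N, if the wrist force passes 120 N, or if a joint passes its speed limit or range.

## Working session

There is one attempt and no reset: what is moved stays moved. The work goes in short steps, Python scripts to look and compute and a shell command to move; the robot and the scene stay as the last step left them, time stands still between calls to the robot, and variables do not carry over. Pictures are saved under pics/ and viewed, and the job is handed in when it is done.

```bash
ls; mkdir -p pics; python3 - <<'E'
from cell import env, vision, job
import cv2,numpy as np
print(env.state())
for n in ["scene","side","wrist"]:
    c=vision.calibration(n); print(n,c)
    p,d=vision.read_camera(n)
    cv2.imwrite(f"pics/{n}0.png",p); np.save(f"pics/{n}0.npy",d)
E
```

```text
pics
{'t': 0.0, 'joints': array([-1.35859079e+00,  4.91554946e-01,  1.55946670e+00, -1.02001395e-05,
        1.09164518e+00, -1.05589881e-01]), 'qvel': array([ 1.22105889e-03,  1.99988473e-03,  8.74246560e-05, -4.09378209e-04,
       -4.31243834e-04,  1.81216223e-03]), 'tau': array([-2.29530298e-03, -6.12644434e+01, -2.58180875e+01,  6.91037276e-02,
        4.82711813e-02, -1.36263784e-04]), 'eef_pos': array([ 195.27051446, -593.46171828,  214.0586606 ]), 'tcp_rot': array([-1.57069211e+00,  1.06913874e-03, -1.25299614e+00]), 'ft_force': array([-0.18429879, -0.26838215, -0.00497605]), 'moment': array([-0.00348956, -0.00716139,  0.00113963]), 'opening': 1.0031522958854062}
scene {'vertical_fov': 50.676005596781145, 'cx': 312.76845819778225, 'cy': 244.3548893092141, 'pose': array([[ 8.74427849e-01,  4.09416816e-01, -2.60295615e-01,
         8.13739082e+02],
       [ 4.84998205e-01, -7.24015035e-01,  4.90488502e-01,
        -4.53957614e+02],
       [ 1.23563020e-02, -5.55139712e-01, -8.31665331e-01,
         9.04986472e+02],
       [ 0.00000000e+00,  0.00000000e+00,  0.00000000e+00,
    
[... 208 characters left out ...]

       [-4.79910577e-01,  6.62717708e-01, -5.74883534e-01,
         8.19913153e+02],
       [-9.86073982e-03, -6.59307487e-01, -7.51808754e-01,
         1.14673778e+03],
       [ 0.00000000e+00,  0.00000000e+00,  0.00000000e+00,
         1.00000000e+00]])}
wrist {'vertical_fov': 65.60982248885409, 'cx': 316.6262010754675, 'cy': 239.27898009625287, 'pose': array([[ 3.12556149e-01, -9.11609952e-01, -2.66975560e-01,
         2.71284747e+02],
       [-9.49898712e-01, -3.00266200e-01, -8.67908178e-02,
        -5.69034970e+02],
       [-1.04436345e-03,  2.80726744e-01, -9.59787166e-01,
         3.84077442e+02],
       [ 0.00000000e+00,  0.00000000e+00,  0.00000000e+00,
         1.00000000e+00]])}
```

View pics/scene0.png

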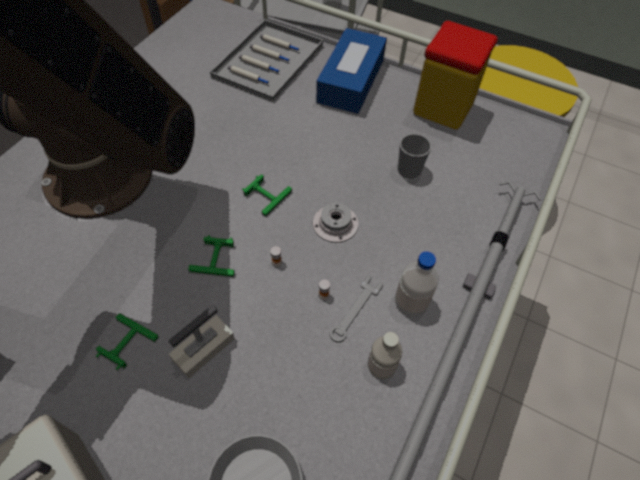

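View pics/side0.png

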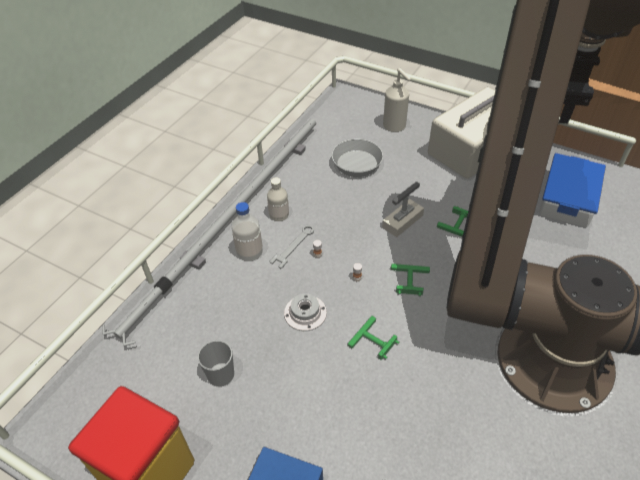

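View pics/wrist0.png

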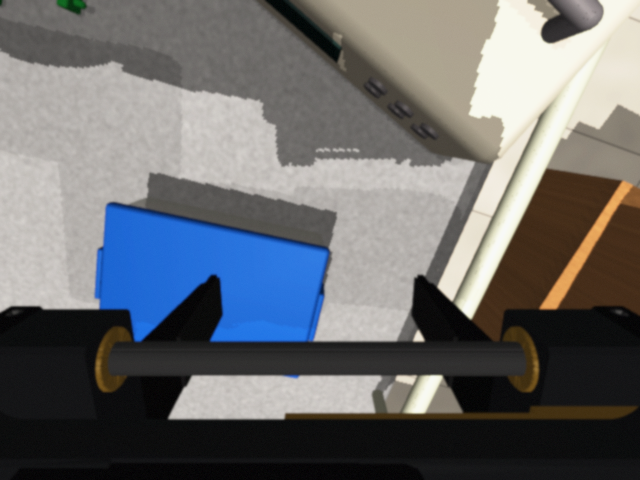

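```bash
cat > h.py <<'E'
from cell import env, vision, job
import cv2,numpy as np
def K(c): 
    f=240/np.tan(np.radians(c["vertical_fov"])/2); return f,c["cx"],c["cy"]
def ray(c,u,v):
    f,cx,cy=K(c); P=np.array(c["pose"]); d=P[:3,:3]@np.array([(u-cx)/f,(v-cy)/f,1.]); return P[:3,3],d
def onz(c,u,v,z):
    o,d=ray(c,u,v); return o+d*(z-o[2])/d[2]
def proj(c,p):
    f,cx,cy=K(c); P=np.array(c["pose"]); q=P[:3,:3].T@(np.array(p)-P[:3,3]); return np.array([f*q[0]/q[2]+cx,f*q[1]/q[2]+cy])
def tri(*a):
    A=np.zeros((3,3));b=np.zeros(3)
    for c,u,v in a:
        o,d=ray(c,u,v);d=d/np.linalg.norm(d);M=np.eye(3)-np.outer(d,d);A+=M;b+=M@o
    return np.linalg.solve(A,b)
def crop(img,name,x0,y0,x1,y1,s):
    cv2.imwrite(f"pics/{name}.png",cv2.resize(img[y0:y1,x0:x1],None,fx=s,fy=s,interpolation=cv2.INTER_CUBIC))
E
python3 - <<'E'
from h import *
s=cv2.imread("pics/scene0.png");d=cv2.imread("pics/side0.png")
a=np.hstack([cv2.resize(s[295:385,155:255],None,fx=4,fy=4,interpolation=3),cv2.resize(d[165:255,365:465],None,fx=4,fy=4,interpolation=3)])
cv2.imwrite("pics/keycrop.png",a)
a=np.hstack([cv2.resize(s[190:250,300:370],None,fx=5.7,fy=5.7,interpolation=3),cv2.resize(d[280:340,270:340],None,fx=5.7,fy=5.7,interpolation=3)])
cv2.imwrite("pics/ringcrop.png",a)
E
```

```text
(no output)
```

View pics/keycrop.png

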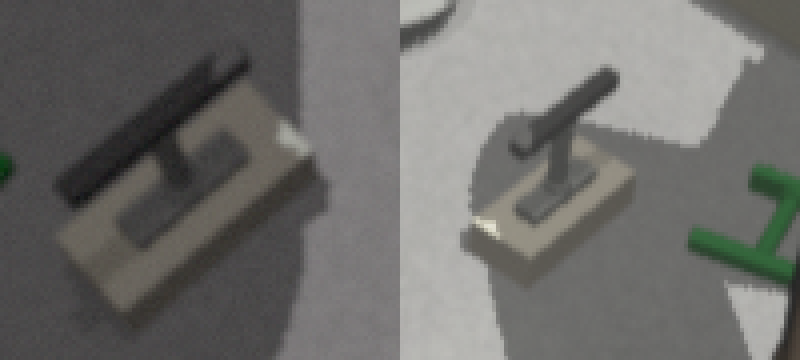

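View pics/ringcrop.png

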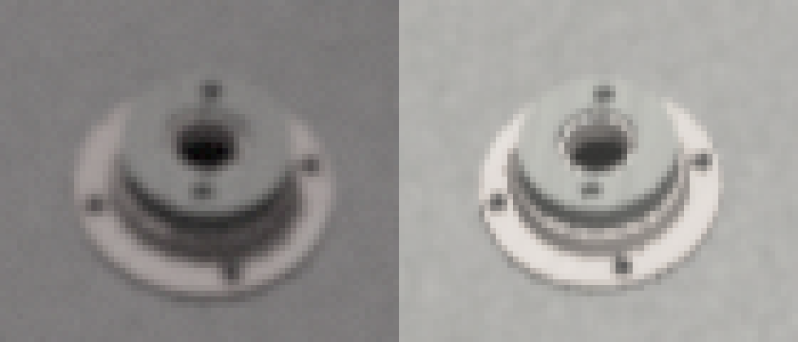

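```bash
python3 - <<'E'
from h import *
S=vision.calibration("scene");D=vision.calibration("side")
f=lambda u,v,x0,y0,s:((u+.5)/s-.5+x0,(v+.5)/s-.5+y0)
for nm,a,b in [("h1",(211,90),(205,94)),("h2",(203,190),(193,190)),("c",(206,142),(199,142))]:
    pa=f(*a,300,190,5.7);pb=f(*b,270,280,5.7)
    print(nm,tri((S,*pa),(D,*pb)),onz(S,*pa,34),onz(D,*pb,34))
# rest top corners
Sc=[(58,240),(133,312),(314,165),(250,85)]
for a in Sc: print("rest S",onz(S,*f(*a,155,295,4),30))
Dc=[(530-400,262),(633-400,180),(577-400,135),(472-400,212)]
for a in Dc: print("rest D",onz(D,*f(*a,365,165,4),30))
# bar mid/ends
for a,b in [((70,190),(210,78)),((240,60),(122,142))]:
    pa=f(*a,155,295,4);pb=f(*b,365,165,4)
    print("bar",tri((S,*pa),(D,*pb)),onz(S,*pa,105),onz(D,*pb,105))
# head corners on z=40
for a in [(118,215),(142,247),(250,160),(222,132)]: print("head S",onz(S,*f(*a,155,295,4),40))
for a in [(515-400,207),(532-400,222),(597-400,173),(580-400,160)]: print("head D",onz(D,*f(*a,365,165,4),40))
E
```

```text
h1 [544.7128365  151.04446326  65.02158663] [536.82305936 174.62421368  34.        ] [555.19771806 130.83459518  34.        ]
h2 [547.31146253 154.29661534   0.56943482] [556.09455916 131.16818616  34.        ] [535.5257954  174.26409074  34.        ]
c [546.02645087 152.24631938  32.82474275] [546.68405909 151.60900976  34.        ] [545.24871191 152.79891081  34.        ]
rest S [ 430.18765152 -274.99236765   30.        ]
rest S [ 479.83093053 -285.49854695   30.        ]
rest S [ 510.37529521 -188.28199364   30.        ]
rest S [ 461.25372972 -169.30043287   30.        ]
rest D [ 454.7593815  -165.00375481   30.        ]
rest D [ 425.16566952 -264.89549819   30.        ]
rest D [ 475.01311005 -286.72029779   30.        ]
rest D [ 506.67346327 -187.88017071   30.        ]
bar [ 453.04756777 -270.56444469  104.72912361] [ 453.76243491 -270.34384106  105.        ] [ 452.49024609 -270.76897545  105.        ]
bar [ 479.30142888 -187.44292286  106.42189792] [ 480.78246861 -185.97635731  105.        ] [ 478.05833334 -190.35110549  105.        ]
head S [ 450.68017144 -254.46698987   40.        ]
head S [ 469.1388672  -261.40007932   40.        ]
head S [ 486.99663054 -203.58310522   40.        ]
head S [ 467.77598072 -198.46929223   40.        ]
head D [ 480.34190835 -196.13708017   40.        ]
head D [ 465.0310141  -189.00719179   40.        ]
head D [ 445.70270355 -250.03108272   40.        ]
head D [ 460.4352098  -255.93443936   40.        ]
```

```bash
python3 - <<'E'
from h import *
S=vision.calibration("scene");D=vision.calibration("side")
for n,u,v,z,u2,v2 in [("saline cap",427,260,165,242,209),("rinse cap",391,340,125,276,183),("vialb",324,286,48,318,243),("viala",276,250,48,357,267),("pot",414,145,85,216,352)]:
    print(n,onz(S,u,v,z)[:2],onz(D,u2,v2,z)[:2])
E
```

```text
saline cap [769.4938852   51.11828613] [760.5529749   63.85187821]
rinse cap [773.61655942 -96.12740928] [763.46592489 -85.17740326]
vialb [611.19067404 -22.29269387] [604.37428867 -16.55331748]
viala [487.62851182   3.01118719] [484.15696272   6.30514006]
pot [624.8935937  376.16075479] [625.94711172 374.3450883 ]
```

```bash
cat > w.py <<'E'
# usage: python3 w.py x y z yawdeg  -> tool-frame shift & turn to the TCP target
import sys
from h import *
from scipy.spatial.transform import Rotation as Ro
s=env.state(); R=Ro.from_euler('xyz',s["tcp_rot"])
x,y,z,yw=map(float,sys.argv[1:5])
T=Ro.from_euler('xyz',[-np.pi/2,0,np.radians(yw)])
sh=R.inv().apply(np.array([x,y,z])-s["eef_pos"]); rv=np.degrees((R.inv()*T).as_rotvec())
print("t",round(s["t"],2),"pos",s["eef_pos"].round(1),"rpy",np.degrees(s["tcp_rot"]).round(2),"F",s["ft_force"].round(1),"M",s["moment"].round(2),"op",round(s["opening"],3))
print("shift",sh.round(1),"turn",rv.round(2),"q",s["joints"].round(2))
E
python3 - <<'E'
from h import *
S=vision.calibration("scene");D=vision.calibration("side")
d=np.load("pics/scene0.npy")
for u,v in [(40,430),(80,470),(30,470),(10,470)]:
    o,r=ray(S,u,v); print(o+r*d[v,u])
E
python3 w.py 467 -227 240 -17.5
```

```text
[ 384.34266711 -480.34807535  135.03838468]
[ 468.62504876 -493.22233598  124.61109236]
[ 431.05156082 -523.21645086  170.73762939]
[ 388.80985953 -539.98683004  136.20145843]
t 0.15 pos [ 195.3 -593.5  214.2] rpy [-9.000e+01  5.000e-02 -7.179e+01] F [-0.7 -0.6  0.2] M [ 0.01  0.   -0.01] op 1.002
shift [-263.3  -25.6  372.6] turn [-3.000e-02 -5.429e+01 -4.000e-02] q [-1.36  0.49  1.56 -0.    1.09 -0.11]
```

```bash
python3 -m crank '[[-10,-45,15,0,-4,0],[-40,-60,55,0,-11,0],[-68,-65,95,0,-18,0],[-96,-65,135,0,-25,0],[-124,-65,175,0,-32,0]]' - ; python3 w.py 467 -227 220 -17.5
```

```text
t: 0.65
eef_pos: [323.5, -419.4, 279.5]
tcp_rot: [-1.57, 0.0, -0.69]
ft_force: [-0.2, -0.6, -0.1]
opening: 0.999
t 0.65 pos [ 323.5 -419.4  279.5] rpy [-8.998e+01  2.000e-02 -3.953e+01] F [-0.2 -0.6 -0.1] M [-0.06 -0.02 -0.03] op 0.999
shift [-11.7  59.6 239.7] turn [-3.000e-02 -2.203e+01 -1.000e-02] q [-1.04  0.29  1.7   0.    1.15 -0.35]
```

```bash
python3 -m crank '[[-2,10,47,0,-5,0],[-5,20,95,0,-10,0],[-7,33,143,0,-15,0],[-10,47,192,0,-19,0],[-12,60,240,0,-22,0]]' - ; python3 -m crank '[[0,0,0,0,0,0]]' ;python3 - <<'E'
from h import *
c=vision.calibration("wrist");p,d=vision.read_camera("wrist");cv2.imwrite("pics/w1.png",p)
import pickle;pickle.dump(c,open("pics/w1.pkl","wb"))
E
python3 w.py 467 -227 220 -17.5
```

```text
t: 1.15
eef_pos: [467.3, -225.4, 219.3]
tcp_rot: [-1.57, 0.0, -0.303]
ft_force: [0.9, -1.0, -0.3]
opening: 1.004
t: 1.25
eef_pos: [468.9, -221.2, 217.8]
tcp_rot: [-1.569, 0.002, -0.297]
ft_force: [0.0, 0.7, -0.2]
opening: 0.998
t 1.3 pos [ 468.1 -222.9  218.4] rpy [-89.93   0.1  -17.12] F [-0.6  0.7  0.1] M [-0.03 -0.03  0.02] op 0.997
shift [ 0.1 -1.6 -4.2] turn [-0.06  0.38 -0.1 ] q [-0.57  0.34  1.81  0.    1.   -0.27]
```

View pics/w1.png

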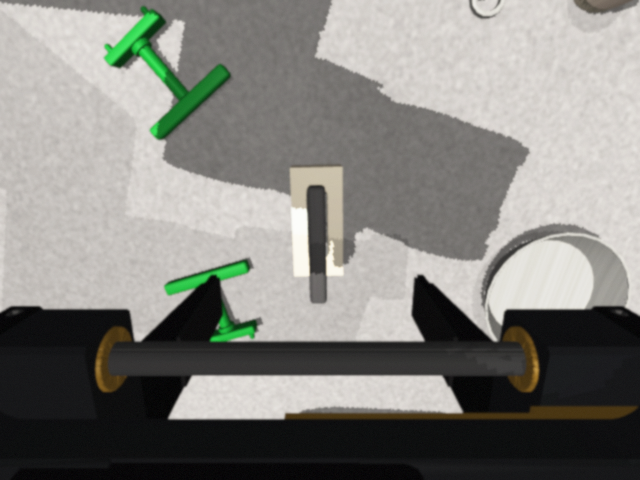

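```bash
python3 - <<'E'
from h import *
import pickle;c=pickle.load(open("pics/w1.pkl","rb"))
p=cv2.imread("pics/w1.png").astype(int)
g=p.max(2)
for v in (195,205,215,225,250,265,280,295):
    x=np.where(g[v,290:345]<75)[0]+290; print(v,x.min(),x.max(),end="; ")
print()
a=onz(c,316,186,112);b=onz(c,318.5,302,112);print(a,b,(a+b)/2,np.degrees(np.arctan2(*(a-b)[1::-1])))
q=[onz(c,*t,30) for t in [(290,167),(342,166),(344,275),(293,276)]]
print(np.array(q).round(1),np.mean(q,0))
E
```

```text
195 308 324; 205 308 324; 215 309 324; 225 309 325; 250 310 324; 265 311 324; Traceback (most recent call last):
  File "<stdin>", line 6, in <module>
    return umr_minimum(a, axis, None, out, keepdims, initial, where)
ValueError: zero-size array to reduction operation minimum which has no identity
```

```bash
python3 - <<'E'
from h import *
import pickle;c=pickle.load(open("pics/w1.pkl","rb"))
a=onz(c,316,186,112);b=onz(c,318.3,302,112);print(a,b,(a+b)/2,np.degrees(np.arctan2(*(a-b)[1::-1])))
q=[onz(c,*t,30) for t in [(290,167),(342,166),(344,275),(293,276)]]
print(np.array(q).round(1),np.mean(q,0))
E
```

```text
[ 480.5256136  -182.96677854  112.        ] [ 454.75565211 -273.44285938  112.        ] [ 467.64063285 -228.20481896  112.        ] 74.10165654648767
[[ 458.5 -169.5   30. ]
 [ 505.8 -183.    30. ]
 [ 477.5 -289.9   30. ]
 [ 426.9 -275.6   30. ]] [ 467.17613862 -229.50339011   30.        ]
```

```bash
python3 w.py 467.4 -228.5 86 -16.1
```

```text
t 1.3 pos [ 468.1 -222.9  218.4] rpy [-89.93   0.1  -17.12] F [-0.6  0.7  0.1] M [-0.03 -0.03  0.02] op 0.997
shift [  1.2 132.4  -5.7] turn [-0.07 -1.02 -0.1 ] q [-0.57  0.34  1.81  0.    1.   -0.27]
```

```bash
python3 -m crank '[[1,30,-6,0,-1,0],[1,65,-6,0,-1,0],[1,100,-6,0,-1,0],[1,125,-6,0,-1,0],[1,132,-6,0,-1,0]]' ;python3 -m crank '[[0,0,0,0,0,0],[0,0,0,0,0,0]]'; python3 w.py 467.4 -228.5 86 -16.1
```

```text
t: 1.8
eef_pos: [465.9, -229.3, 84.5]
tcp_rot: [-1.569, 0.005, -0.283]
ft_force: [-0.6, -0.1, 0.1]
opening: 0.999
t: 2.0
eef_pos: [466.0, -230.0, 85.4]
tcp_rot: [-1.569, 0.004, -0.284]
ft_force: [-0.8, -0.3, 0.4]
opening: 0.998
t 2.0 pos [ 466.  -230.    85.4] rpy [-89.9    0.24 -16.26] F [-0.8 -0.3  0.4] M [-0.07 -0.07  0.02] op 0.998
shift [ 0.9 -0.6  1.9] turn [-0.1  -0.16 -0.24] q [-0.59  0.52  1.94  0.    0.68 -0.3 ]
```

```bash
python3 -m crank '[[1,0,2,0,0,0],[1,0,2,0,0,0]]'; python3 -m crank '[[0,0,0,0,0,0],[0,0,0,0,0,0],[0,0,0,0,0,0],[0,0,0,0,0,0],[0,0,0,0,0,0]]' 0;python3 -m crank '[[0,0,0,0,0,0],[0,0,0,0,0,0],[0,0,0,0,0,0],[0,0,0,0,0,0],[0,0,0,0,0,0]]' 0; python3 w.py 467.4 -228.5 136 -16.1
```

```text
t: 2.2
eef_pos: [468.1, -228.7, 86.6]
tcp_rot: [-1.57, 0.002, -0.284]
ft_force: [-0.5, -0.2, -0.3]
opening: 0.999
t: 2.7
eef_pos: [468.0, -228.6, 86.5]
tcp_rot: [-1.57, 0.002, -0.284]
ft_force: [0.0, 0.3, -1.2]
opening: 0.634
t: 3.2
eef_pos: [468.0, -228.7, 86.5]
tcp_rot: [-1.57, 0.002, -0.284]
ft_force: [1.0, -0.5, -0.3]
opening: 0.217
t 3.2 pos [ 468.  -228.7   86.5] rpy [-89.93   0.12 -16.26] F [ 1.  -0.5 -0.3] M [-0.01 -0.09 -0.09] op 0.217
shift [ -0.8 -49.5   0. ] turn [-0.07 -0.16 -0.12] q [-0.58  0.52  1.94  0.    0.68 -0.3 ]
```

```bash
python3 -m crank '[[0,0,0,0,0,0],[0,0,0,0,0,0],[0,0,0,0,0,0],[0,0,0,0,0,0]]' 0; python3 -m crank '[[0,0,0,0,0,0]]' 0; python3 w.py 467.4 -228.5 136 -16.1
```

```text
t: 3.6
eef_pos: [468.0, -228.6, 86.5]
tcp_rot: [-1.57, 0.002, -0.284]
ft_force: [0.2, 0.4, -1.7]
opening: 0.143
t: 3.7
eef_pos: [468.0, -228.6, 86.5]
tcp_rot: [-1.57, 0.002, -0.284]
ft_force: [0.5, -0.4, 0.2]
opening: 0.146
t 3.7 pos [ 468.  -228.6   86.5] rpy [-89.93   0.13 -16.26] F [ 0.5 -0.4  0.2] M [-0.03 -0.11  0.02] op 0.146
shift [ -0.7 -49.5  -0. ] turn [-0.07 -0.16 -0.13] q [-0.58  0.52  1.94  0.    0.68 -0.3 ]
```

```bash
python3 -m crank '[[0,-5,0,0,0,0],[0,-12,0,0,0,0],[0,-25,0,0,0,0],[0,-40,0,0,0,0],[0,-60,0,0,0,0]]';  python3 w.py 546 152.6 147 24.2
```

```text
t: 4.2
eef_pos: [467.8, -228.5, 147.0]
tcp_rot: [-1.569, 0.003, -0.284]
ft_force: [0.3, -0.8, -3.1]
opening: 0.149
t 4.2 pos [ 467.8 -228.5  147. ] rpy [-89.92   0.2  -16.27] F [ 0.3 -0.8 -3.1] M [ 0.   -0.08 -0.03] op 0.149
shift [-31.7   0.7 387.8] turn [ -0.15 -40.47  -0.16] q [-0.58  0.43  1.89  0.    0.83 -0.3 ]
```

```bash
python3 -m crank '[[-3,0,40,0,-5,0],[-7,0,85,0,-10,0],[-11,0,130,0,-16,0],[-15,0,175,0,-22,0],[-19,0,220,0,-29,0]]';python3 w.py 546 152.6 147 24.2
```

```text
t: 4.7
eef_pos: [511.3, -10.3, 148.1]
tcp_rot: [-1.568, 0.002, 0.226]
ft_force: [1.0, 0.1, -3.2]
opening: 0.139
t 4.7 pos [511.3 -10.3 148.1] rpy [-89.84   0.1   12.97] F [ 1.   0.1 -3.2] M [-0.02 -0.22  0.01] op 0.139
shift [ 70.4   1.4 150.9] turn [ -0.17 -11.23  -0.08] q [-0.15  0.42  1.91  0.    0.82 -0.38]
```

```bash
python3 -m crank '[[20,0,40,0,-6,0],[40,0,60,0,-11,0],[40,0,60,0,-11,0]]';python3 w.py 546 152.6 147 24.2;python3 - <<'E'
from h import *
c=vision.calibration("wrist");p,d=vision.read_camera("wrist");cv2.imwrite("pics/w2.png",p)
import pickle;pickle.dump(c,open("pics/w2.pkl","wb"))
E
```

```text
t: 5.0
eef_pos: [537.9, 60.1, 148.7]
tcp_rot: [-1.568, -0.0, 0.425]
ft_force: [-0.6, -0.0, -3.6]
opening: 0.146
t 5.0 pos [537.9  60.1 148.7] rpy [-8.985e+01 -2.000e-02  2.433e+01] F [-0.6 -0.  -3.6] M [-0.03 -0.13  0.01] op 0.146
shift [45.4  1.9 80.9] turn [-0.15  0.13  0.02] q [-0.01  0.45  1.84  0.    0.85 -0.44]
```

View pics/w2.png

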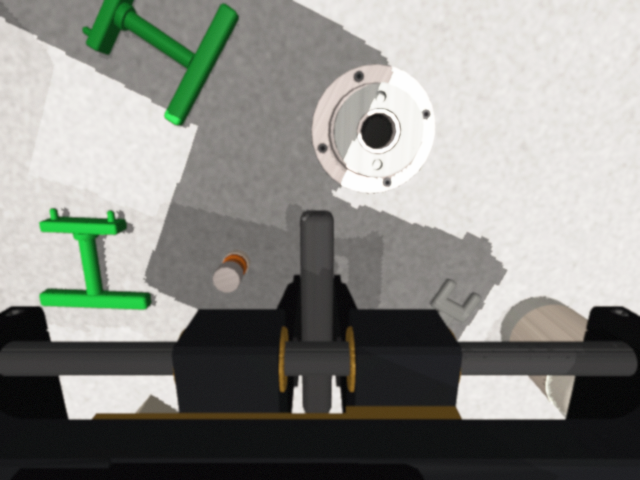

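```bash
python3 - <<'E'
from h import *
p=cv2.imread("pics/w2.png"); crop(p,"w2c",300,55,450,205,4)
E
```

```text
(no output)
```

View pics/w2c.png

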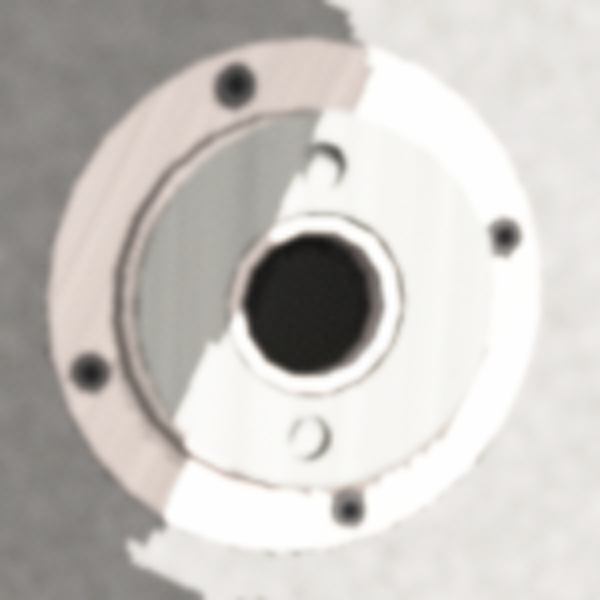

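```bash
python3 - <<'E'
from h import *
import pickle;c=pickle.load(open("pics/w2.pkl","rb"))
f=lambda u,v:((u+.5)/4-.5+300,(v+.5)/4-.5+55)
a=onz(c,*f(324,165),34);b=onz(c,*f(310,437),34);print(a,b,(a+b)/2,np.linalg.norm(a-b),np.degrees(np.arctan2(*(a-b)[1::-1])))
# bar top (grip): TCP z 148.7 -> bar top z=148.7+19+7
s=[onz(c,u,212,174.7) for u in (303,332)];e=[onz(c,u,300,174.7) for u in (303,332)]
print(s,e)
for p in [a,b]: print(proj(c,p))
E
python3 w.py 546 152.6 147 24.2
```

```text
[537.74890723 173.06906493  34.        ] [557.17522627 129.26737469  34.        ] [547.46206675 151.16821981  34.        ] 47.916280522129306 113.9175807566028
[array([513.90262222, 101.70352514, 174.7       ]), array([524.3291261 , 106.42150216, 174.7       ])] [array([529.18216634,  66.99018981, 174.7       ]), array([540.35307895,  72.04752861, 174.7       ])]
[380.625  95.875]
[377.125 163.875]
t 5.05 pos [537.   58.7 148.4] rpy [-8.984e+01  5.000e-02  2.414e+01] F [ 0.   0.1 -2.7] M [ 0.   -0.12  0.02] op 0.143
shift [46.6  1.6 82. ] turn [-0.16 -0.06 -0.05] q [-0.01  0.45  1.84  0.    0.85 -0.44]
```

```bash
python3 w.py 546 151.3 108 24.0
```

```text
t 5.05 pos [537.   58.7 148.4] rpy [-8.984e+01  5.000e-02  2.414e+01] F [ 0.   0.1 -2.7] M [ 0.   -0.12  0.02] op 0.143
shift [46.1 40.6 80.7] turn [-0.16  0.14 -0.05] q [-0.01  0.45  1.84  0.    0.85 -0.44]
```

```bash
python3 -m crank '[[20,0,35,0,0,0],[40,0,70,0,0,0],[46,10,81,0,0,0],[46,30,81,0,0,0],[46,40.5,81,0,0,0]]';python3 -m crank '[[0,0,0,0,0,0],[0,0,0,0,0,0]]'; python3 w.py 546 151.3 108 24.0;python3 - <<'E'
from h import *
a=[]
for n,(x0,y0) in {"scene":(285,140),"side":(255,230)}.items():
    p,d=vision.read_camera(n);cv2.imwrite(f"pics/{n}3.png",p); a.append(cv2.resize(p[y0:y0+110,x0:x0+100],None,fx=4,fy=4,interpolation=3))
cv2.imwrite("pics/c3.png",np.hstack(a))
E
```

```text
t: 5.55
eef_pos: [545.0, 150.8, 106.9]
tcp_rot: [-1.568, 0.003, 0.421]
ft_force: [-0.7, -0.1, -3.4]
opening: 0.144
t: 5.75
eef_pos: [544.9, 149.9, 107.0]
tcp_rot: [-1.567, 0.003, 0.419]
ft_force: [0.5, -1.1, -2.5]
opening: 0.145
t 5.75 pos [544.9 149.9 107. ] rpy [-89.81   0.2   24.02] F [ 0.5 -1.1 -2.5] M [-0.01 -0.15 -0.01] op 0.145
shift [ 1.5 -1.   0.8] turn [-0.19  0.02 -0.2 ] q [ 0.15  0.54  1.81  0.    0.79 -0.27]
```

View pics/c3.png

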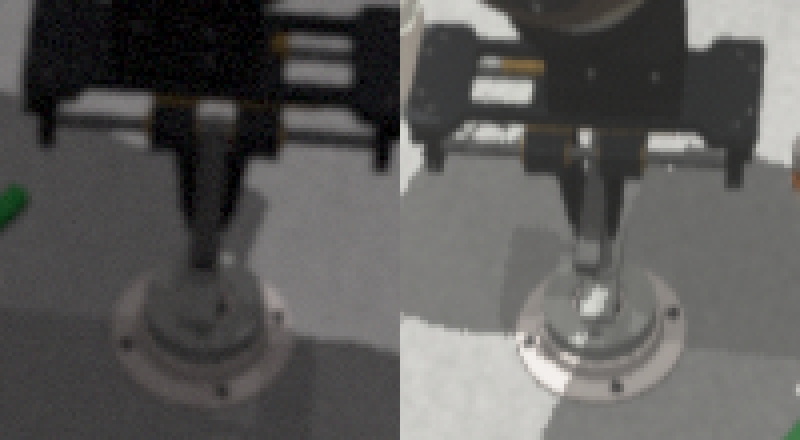

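```bash
python3 - <<'E'
from h import *
a=[]
for n,(x0,y0) in {"scene":(312,185),"side":(282,275)}.items():
    p=cv2.imread(f"pics/{n}3.png")[y0:y0+55,x0:x0+48]
    p=cv2.normalize(p.astype(float)**.7,None,0,255,cv2.NORM_MINMAX).astype(np.uint8)
    a.append(cv2.resize(p,None,fx=8,fy=8,interpolation=3))
cv2.imwrite("pics/c3b.png",np.hstack(a))
S=vision.calibration("scene");D=vision.calibration("side")
# expected prong tips for TCP (544.9,149.9) bar dir 114
d=np.array([np.cos(np.radians(114)),np.sin(np.radians(114)),0])*24
t=np.array([544.9,149.9,107-107+41.5])
for n,c,o in [("S",S,(312,185)),("D",D,(282,275))]:
    for s in (1,-1): print(n,s,((proj(c,t+s*d)-o)*8+3.5).round(0), "hole", ((proj(c,np.array([546,152.6,34])+s*d)-o)*8+3.5).round(0))
E
```

```text
S 1 [191. 154.] hole [198. 166.]
S -1 [180. 296.] hole [187. 308.]
D 1 [179. 286.] hole [172. 307.]
D -1 [197. 150.] hole [191. 171.]
```

View pics/c3b.png

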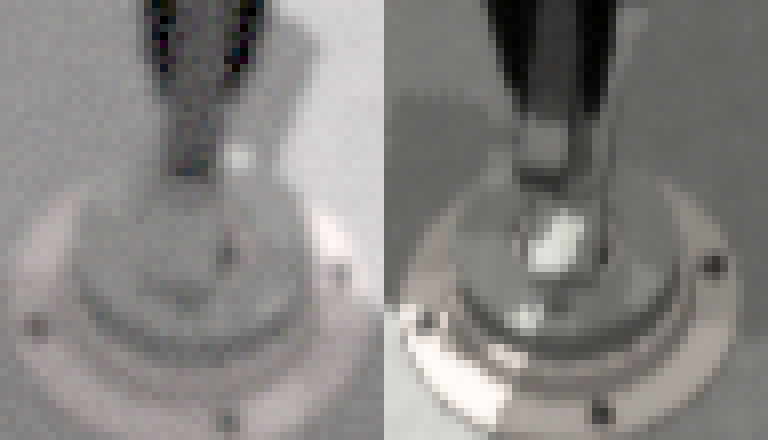

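```bash
python3 w.py 545.4 151.1 101.5 23.9
```

```text
t 5.85 pos [545.3 150.2 107.5] rpy [-89.83   0.11  24.04] F [-0.2  0.4 -2.1] M [-0.03 -0.17  0.02] op 0.145
shift [0.4 6.  0.7] turn [-0.17  0.14 -0.11] q [ 0.15  0.54  1.81  0.    0.79 -0.27]
```

```bash
python3 -m crank '[[0.4,0,0.7,0,0,0],[0.4,3,0.7,0,0,0],[0.4,5,0.7,0,0,0],[0.4,6,0.7,0,0,0]]';python3 -m crank '[[0,0,0,0,0,0],[0,0.5,0,0,0,0]]'; python3 w.py 545.4 151.1 101 23.9
```

```text
t: 6.25
eef_pos: [545.3, 151.1, 101.3]
tcp_rot: [-1.568, 0.002, 0.42]
ft_force: [-0.0, -0.2, -4.0]
opening: 0.142
t: 6.45
eef_pos: [545.3, 151.1, 100.8]
tcp_rot: [-1.568, 0.002, 0.42]
ft_force: [-0.1, -0.5, -3.2]
opening: 0.142
t 6.45 pos [545.3 151.1 100.8] rpy [-89.83   0.13  24.05] F [-0.1 -0.5 -3.2] M [ 0.02 -0.1   0.03] op 0.142
shift [ 0.1 -0.2 -0. ] turn [-0.17  0.15 -0.13] q [ 0.15  0.55  1.82  0.    0.78 -0.27]
```

Now feel down in small steps.

```bash
python3 -m crank '[[0,0.5,0,0,0,0],[0,1,0,0,0,0],[0,1.5,0,0,0,0]]';python3 w.py 545.4 151.1 101 23.9|head -1; python3 -m crank '[[0,0.5,0,0,0,0],[0,1,0,0,0,0]]'; python3 w.py 545.4 151.1 101 23.9
```

```text
t: 6.75
eef_pos: [545.3, 151.1, 99.3]
tcp_rot: [-1.568, 0.002, 0.42]
ft_force: [1.1, 0.5, -2.9]
opening: 0.146
t 6.75 pos [545.3 151.1  99.3] rpy [-89.83   0.13  24.05] F [ 1.1  0.5 -2.9] M [-0.02 -0.18 -0.  ] op 0.146
t: 6.95
eef_pos: [545.4, 151.2, 98.3]
tcp_rot: [-1.568, 0.002, 0.42]
ft_force: [0.2, 0.6, -2.8]
opening: 0.144
t 6.95 pos [545.4 151.2  98.3] rpy [-89.83   0.11  24.05] F [ 0.2  0.6 -2.8] M [ 0.18 -0.19 -0.01] op 0.144
shift [-0.  -2.7 -0. ] turn [-0.17  0.15 -0.11] q [ 0.15  0.55  1.82  0.    0.77 -0.27]
```

```bash
python3 -m crank '[[0,0.4,0,0,0,0],[0,0.8,0,0,0,0]]'; python3 w.py 545.4 151.1 101 23.9
```

```text
t: 7.15
eef_pos: [545.6, 151.2, 97.7]
tcp_rot: [-1.568, 0.001, 0.42]
ft_force: [1.0, 1.7, 0.2]
opening: 0.147
t 7.15 pos [545.6 151.2  97.7] rpy [-8.983e+01  7.000e-02  2.405e+01] F [1.  1.7 0.2] M [ 0.27 -0.15 -0.02] op 0.147
shift [-0.2 -3.3 -0. ] turn [-0.17  0.15 -0.07] q [ 0.15  0.55  1.82  0.    0.77 -0.27]
```

```bash
python3 -m crank '[[0,0.4,0,0,0,0],[0,0.8,0,0,0,0]]'; python3 w.py 545.4 151.1 101 23.9
```

```text
t: 7.35
eef_pos: [545.7, 151.4, 97.0]
tcp_rot: [-1.568, 0.001, 0.42]
ft_force: [1.1, 1.3, -2.8]
opening: 0.139
t 7.35 pos [545.7 151.4  97. ] rpy [-8.983e+01  5.000e-02  2.404e+01] F [ 1.1  1.3 -2.8] M [ 0.43 -0.32 -0.02] op 0.139
shift [-0.4 -4.  -0.1] turn [-0.17  0.14 -0.05] q [ 0.15  0.56  1.82  0.    0.77 -0.27]
```

```bash
python3 -m crank '[[0.2,0.5,0.2,0,0,0],[0.4,1,0.3,0,0,0],[0.4,1.5,0.3,0,0,0]]'; python3 w.py 545.4 151.1 101 23.9
```

```text
t: 7.65
eef_pos: [545.9, 151.8, 95.3]
tcp_rot: [-1.568, 0.001, 0.42]
ft_force: [-0.0, 0.6, -3.0]
opening: 0.147
t 7.65 pos [545.9 151.8  95.3] rpy [-8.983e+01  7.000e-02  2.405e+01] F [-0.   0.6 -3. ] M [ 0.23 -0.23 -0.02] op 0.147
shift [-0.7 -5.7 -0.4] turn [-0.17  0.14 -0.07] q [ 0.15  0.56  1.82  0.    0.76 -0.27]
```

```bash
python3 -m crank '[[0,0.5,0,0,0,0],[0,1,0,0,0,0],[0,1.5,0,0,0,0]]'; python3 w.py 545.4 151.1 101 23.9
```

```text
t: 7.95
eef_pos: [545.9, 151.8, 93.7]
tcp_rot: [-1.568, 0.001, 0.42]
ft_force: [-0.1, 0.8, -2.3]
opening: 0.147
t 7.95 pos [545.9 151.8  93.7] rpy [-8.983e+01  7.000e-02  2.405e+01] F [-0.1  0.8 -2.3] M [ 0.27 -0.21 -0.04] op 0.147
shift [-0.7 -7.3 -0.4] turn [-0.17  0.15 -0.07] q [ 0.15  0.56  1.82  0.    0.76 -0.27]
```

```bash
python3 -m crank '[[0,0.5,0.1,0,0,0],[0,1,0.1,0,0,0],[0,1.5,0.1,0,0,0],[0,2,0.1,0,0,0]]'; python3 w.py 545.4 151.1 101 23.9|head -1;  python3 -m crank '[[0,0.4,0,0,0,0],[0,0.8,0,0,0,0]]'; python3 w.py 545.4 151.1 101 23.9|head -1
```

```text
t: 8.35
eef_pos: [545.8, 151.9, 91.7]
tcp_rot: [-1.568, 0.001, 0.42]
ft_force: [1.2, 0.3, -3.3]
opening: 0.145
t 8.35 pos [545.8 151.9  91.7] rpy [-8.983e+01  7.000e-02  2.405e+01] F [ 1.2  0.3 -3.3] M [ 0.19 -0.29 -0.01] op 0.145
t: 8.55
eef_pos: [545.8, 151.8, 90.9]
tcp_rot: [-1.568, 0.001, 0.42]
ft_force: [-0.2, 1.1, -3.4]
opening: 0.147
t 8.55 pos [545.8 151.8  90.9] rpy [-8.983e+01  7.000e-02  2.404e+01] F [-0.2  1.1 -3.4] M [ 0.19 -0.21 -0.08] op 0.147
```

```bash
python3 -m crank '[[0,0.3,0,0,0,0],[0,0.6,0,0,0,0]]'; python3 w.py 545.4 151.1 101 23.9|head -1
```

```text
t: 8.75
eef_pos: [545.9, 151.9, 90.3]
tcp_rot: [-1.568, 0.001, 0.42]
ft_force: [-0.8, 1.4, 1.5]
opening: 0.145
t 8.75 pos [545.9 151.9  90.3] rpy [-8.983e+01  6.000e-02  2.404e+01] F [-0.8  1.4  1.5] M [ 0.21 -0.09 -0.03] op 0.145
```

```bash
python3 -m crank '[[0,0.3,0,0,0,0],[0,0.3,0,0,0,0],[0,0.3,0,0,0,0]]'; python3 w.py 545.4 151.1 101 23.9|head -1; python3 -m crank '[[0,0,0,0,2,0],[0,0,0.1,0,4,0],[0,0,0.1,0,6,0]]'; python3 w.py 545.4 151.1 101 23.9|head -1
```

```text
t: 9.05
eef_pos: [545.9, 151.8, 90.3]
tcp_rot: [-1.568, 0.001, 0.42]
ft_force: [-1.2, -0.2, 3.2]
opening: 0.148
t 9.05 pos [545.9 151.8  90.3] rpy [-8.984e+01  4.000e-02  2.404e+01] F [-1.2 -0.2  3.2] M [0.19 0.05 0.02] op 0.148
t: 9.35
eef_pos: [546.4, 152.1, 90.4]
tcp_rot: [-1.568, -0.0, 0.314]
ft_force: [2.1, 0.7, -1.3]
opening: 0.145
t 9.35 pos [546.4 152.1  90.4] rpy [-8.986e+01 -2.000e-02  1.800e+01] F [ 2.1  0.7 -1.3] M [ 0.32 -0.54  0.33] op 0.145
```

```bash
python3 -m crank '[[0.2,0.2,0.1,0,3,0],[0.3,0.3,0.1,0,6,0],[0.3,0.3,0.2,0,9,0],[0.3,0.3,0.3,0,12,0]]'; python3 w.py 545.4 151.1 101 23.9|head -1
```

```text
t: 9.75
eef_pos: [546.9, 152.4, 90.3]
tcp_rot: [-1.569, -0.001, 0.103]
ft_force: [0.4, -0.3, 2.9]
opening: 0.148
t 9.75 pos [546.9 152.4  90.3] rpy [-8.988e+01 -4.000e-02  5.930e+00] F [ 0.4 -0.3  2.9] M [-0.04 -0.25  0.37] op 0.148
```

```bash
python3 -m crank '[[0,0,0.1,0,3,0],[0,0,0.1,0,6,0],[0,0,0.2,0,9,0],[0,0,0.3,0,12,0]]'; python3 w.py 545.4 151.1 101 23.9|head -1; python3 -m crank '[[0,0,0.1,0,3,0],[0,0,0.1,0,6,0],[0,0,0.2,0,9,0]]'; python3 w.py 545.4 151.1 101 23.9|head -1
```

```text
t: 10.15
eef_pos: [547.1, 152.5, 90.4]
tcp_rot: [-1.569, -0.001, -0.107]
ft_force: [0.3, -0.5, 0.4]
opening: 0.143
t 10.15 pos [547.1 152.5  90.4] rpy [-8.99e+01 -4.00e-02 -6.14e+00] F [ 0.3 -0.5  0.4] M [-0.23 -0.23  0.36] op 0.143
t: 10.45
eef_pos: [547.3, 152.4, 90.4]
tcp_rot: [-1.569, -0.001, -0.265]
ft_force: [0.4, -1.3, -0.3]
opening: 0.142
t 10.45 pos [547.3 152.4  90.4] rpy [-8.992e+01 -5.000e-02 -1.521e+01] F [ 0.4 -1.3 -0.3] M [-0.29 -0.21  0.38] op 0.142
```

```bash
python3 -m crank '[[0,0.2,0,0,2,0],[0,0.2,0,0,4,0],[0,0.2,0,0,6,0]]'; python3 w.py 545.4 151.1 101 23.9|head -1; python3 -m crank '[[0,0,0,0,1.5,0],[0,0,0,0,3,0]]'; python3 w.py 545.4 151.1 101 23.9|head -1
```

```text
t: 10.75
eef_pos: [547.4, 152.3, 90.4]
tcp_rot: [-1.57, -0.001, -0.371]
ft_force: [-0.4, -0.8, 2.2]
opening: 0.142
t 10.75 pos [547.4 152.3  90.4] rpy [-8.993e+01 -8.000e-02 -2.123e+01] F [-0.4 -0.8  2.2] M [-0.17 -0.12  0.36] op 0.142
t: 10.95
eef_pos: [547.5, 152.2, 90.4]
tcp_rot: [-1.57, -0.002, -0.424]
ft_force: [-0.1, 0.1, 1.1]
opening: 0.146
t 10.95 pos [547.5 152.2  90.4] rpy [-89.93  -0.09 -24.29] F [-0.1  0.1  1.1] M [-0.19 -0.06  0.35] op 0.146
```

```bash
python3 -m crank '[[0,0,0,0,1.5,0],[0,0,0,0,3,0]]'; python3 w.py 545.4 151.1 101 23.9|head -1; python3 -m crank '[[0,0,0,0,1.5,0],[0,0,0,0,3,0]]'; python3 w.py 545.4 151.1 101 23.9|head -1
```

```text
t: 11.15
eef_pos: [547.5, 152.2, 90.4]
tcp_rot: [-1.57, -0.002, -0.478]
ft_force: [-0.1, -0.8, 1.5]
opening: 0.146
t 11.15 pos [547.5 152.2  90.4] rpy [-89.93  -0.09 -27.38] F [-0.1 -0.8  1.5] M [-0.19 -0.11  0.39] op 0.146
t: 11.35
eef_pos: [547.5, 152.1, 90.4]
tcp_rot: [-1.57, -0.002, -0.532]
ft_force: [-0.4, -1.8, 0.7]
opening: 0.141
t 11.35 pos [547.5 152.1  90.4] rpy [-89.93  -0.09 -30.51] F [-0.4 -1.8  0.7] M [-0.22 -0.12  0.42] op 0.141
```

```bash
python3 -m crank '[[0,0,0,0,1.5,0],[0,0,0,0,3,0]]'; python3 w.py 545.4 151.1 101 23.9|head -1
```

```text
t: 11.55
eef_pos: [547.5, 152.1, 90.4]
tcp_rot: [-1.57, -0.002, -0.587]
ft_force: [0.3, -0.6, 0.8]
opening: 0.146
t 11.55 pos [547.5 152.1  90.4] rpy [-89.93  -0.1  -33.63] F [ 0.3 -0.6  0.8] M [-0.21 -0.1   0.42] op 0.146
```

```bash
python3 -m crank '[[0,0.2,0,0,1,0],[0,0.2,0,0,2,0]]'; python3 w.py 545.4 151.1 101 23.9|head -1;  python3 -m crank '[[0,0,0,0,1,0],[0,0,0,0,2,0]]'; python3 w.py 545.4 151.1 101 23.9|head -1
```

```text
t: 11.75
eef_pos: [547.6, 152.1, 90.3]
tcp_rot: [-1.569, -0.002, -0.623]
ft_force: [-0.5, -2.0, 2.9]
opening: 0.144
t 11.75 pos [547.6 152.1  90.3] rpy [-89.91  -0.11 -35.72] F [-0.5 -2.   2.9] M [-0.19 -0.09  0.34] op 0.144
t: 11.95
eef_pos: [547.6, 152.1, 90.3]
tcp_rot: [-1.569, -0.002, -0.66]
ft_force: [-0.3, -2.1, 2.5]
opening: 0.146
t 11.95 pos [547.6 152.1  90.3] rpy [-89.91  -0.1  -37.8 ] F [-0.3 -2.1  2.5] M [-0.28 -0.11  0.4 ] op 0.146
```

```bash
 python3 -m crank '[[0,0,0,0,1,0],[0,0,0,0,2,0]]'; python3 w.py 545.4 151.1 101 23.9|head -1
```

```text
t: 12.15
eef_pos: [547.6, 152.1, 90.3]
tcp_rot: [-1.569, -0.002, -0.696]
ft_force: [0.5, -0.9, 3.1]
opening: 0.148
t 12.15 pos [547.6 152.1  90.3] rpy [-89.91  -0.1  -39.88] F [ 0.5 -0.9  3.1] M [-0.3  -0.15  0.48] op 0.148
```

```bash
python3 -m crank '[[0,0,0,0,1,0],[0,0,0,0,2,0]]'; python3 w.py 545.4 151.1 101 23.9|head -1; python3 - <<'E'
from h import *
p,d=vision.read_camera("wrist");cv2.imwrite("pics/w4.png",p)
E
```

```text
t: 12.35
eef_pos: [547.6, 152.1, 90.3]
tcp_rot: [-1.569, -0.002, -0.732]
ft_force: [-0.2, -0.5, 2.3]
opening: 0.145
t 12.35 pos [547.6 152.1  90.3] rpy [-89.91  -0.1  -41.96] F [-0.2 -0.5  2.3] M [-0.26  0.02  0.62] op 0.145
```

View pics/w4.png

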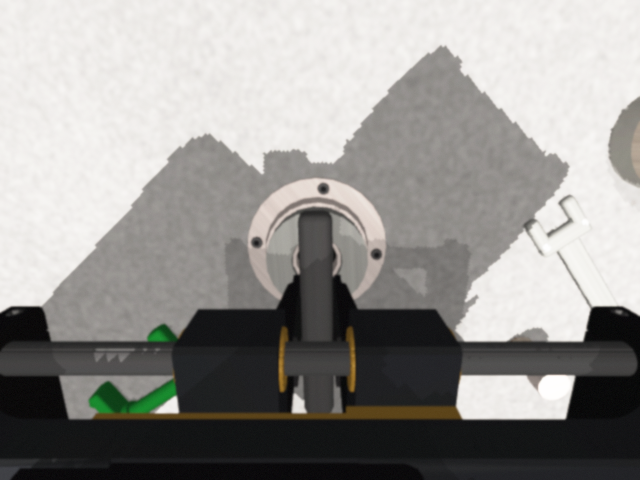

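```bash
python3 -m crank '[[0,0,0,0,0.8,0],[0,0,0,0,1.5,0]]'; python3 w.py 545.4 151.1 101 23.9|head -1; python3 -m crank '[[0,0,0,0,0.8,0],[0,0,0,0,0.8,0]]'; python3 w.py 545.4 151.1 101 23.9|head -1
```

```text
t: 12.6
eef_pos: [547.5, 152.1, 90.3]
tcp_rot: [-1.569, -0.002, -0.76]
ft_force: [-0.4, -1.1, 2.6]
opening: 0.147
t 12.6 pos [547.5 152.1  90.3] rpy [-89.92  -0.1  -43.54] F [-0.4 -1.1  2.6] M [-0.22  0.05  0.77] op 0.147
t: 12.8
eef_pos: [547.6, 152.2, 90.4]
tcp_rot: [-1.569, -0.002, -0.775]
ft_force: [1.0, -0.3, 3.2]
opening: 0.151
t 12.8 pos [547.6 152.2  90.4] rpy [-89.91  -0.1  -44.38] F [ 1.  -0.3  3.2] M [-0.08  0.02  0.74] op 0.151
```

```bash
python3 -m crank '[[0,0,0,0,1,0],[0,0,0,0,2,0],[0,0,0,0,2,0]]'; python3 w.py 545.4 151.1 101 23.9|head -1
```

```text
t: 13.1
eef_pos: [547.6, 152.2, 90.4]
tcp_rot: [-1.569, -0.002, -0.81]
ft_force: [0.7, 0.4, 2.5]
opening: 0.154
t 13.1 pos [547.6 152.2  90.4] rpy [-89.9   -0.09 -46.43] F [0.7 0.4 2.5] M [ 0.1  -0.02  0.78] op 0.154
```

```bash
python3 -m crank '[[0,0,0,0,1,0],[0,0,0,0,2,0],[0,0,0,0,3,0],[0,0,0,0,3,0]]'; python3 w.py 545.4 151.1 101 23.9|head -1
```

```text
t: 13.5
eef_pos: [547.7, 152.4, 90.4]
tcp_rot: [-1.569, -0.002, -0.864]
ft_force: [0.6, 0.7, 2.4]
opening: 0.163
t 13.5 pos [547.7 152.4  90.4] rpy [-89.88  -0.09 -49.48] F [0.6 0.7 2.4] M [ 0.28 -0.07  0.98] op 0.163
```

```bash
python3 -m crank '[[0,0,0,0,0,0],[0,0,0,0,0,0],[0,0,0,0,0,0]]'; python3 w.py 545.4 151.1 101 23.9|head -1
```

```text
t: 13.8
eef_pos: [547.6, 152.4, 90.4]
tcp_rot: [-1.569, -0.002, -0.863]
ft_force: [0.0, 0.7, 2.6]
opening: 0.163
t 13.8 pos [547.6 152.4  90.4] rpy [-89.88  -0.09 -49.47] F [0.  0.7 2.6] M [ 0.27 -0.03  0.92] op 0.163
```

```bash
python3 -m crank '[[0,-0.2,0,0,-2,0],[0,-0.4,0,0,-4,0],[0,-0.5,0,0,-6,0],[0,-0.5,0,0,-6,0]]'; python3 w.py 545.4 151.1 101 23.9|head -1
```

```text
t: 14.2
eef_pos: [547.4, 152.3, 90.5]
tcp_rot: [-1.569, -0.001, -0.759]
ft_force: [0.3, 1.1, -2.5]
opening: 0.148
t 14.2 pos [547.4 152.3  90.5] rpy [-8.992e+01 -5.000e-02 -4.351e+01] F [ 0.3  1.1 -2.5] M [ 0.17 -0.09  0.26] op 0.148
```

```bash
python3 -m crank '[[0,0,0,0,-1.5,0],[0,0,0,0,-2.5,0],[0,0,0,0,-2.5,0]]'; python3 w.py 545.4 151.1 101 23.9|head -1
```

```text
t: 14.5
eef_pos: [547.5, 152.3, 90.4]
tcp_rot: [-1.569, -0.001, -0.716]
ft_force: [2.6, 0.1, -2.1]
opening: 0.142
t 14.5 pos [547.5 152.3  90.4] rpy [-8.990e+01 -6.000e-02 -4.101e+01] F [ 2.6  0.1 -2.1] M [ 0.21 -0.37  0.12] op 0.142
```

```bash
python3 -m crank '[[0,0,0,0,-1,0],[0,0,0,0,-1.5,0],[0,0,0,0,-1.5,0]]'; python3 w.py 545.4 151.1 101 23.9|head -1
```

```text
t: 14.8
eef_pos: [547.6, 152.3, 90.5]
tcp_rot: [-1.569, -0.001, -0.689]
ft_force: [1.4, 0.7, -0.8]
opening: 0.142
t 14.8 pos [547.6 152.3  90.5] rpy [-8.990e+01 -7.000e-02 -3.949e+01] F [ 1.4  0.7 -0.8] M [ 0.04 -0.39 -0.03] op 0.142
```

```bash
python3 -m crank '[[0,-1,0,0,0,0],[0,-2.5,0,0,0,0],[0,-4.5,0,0,0,0]]'; python3 w.py 545.4 151.1 101 23.9|head -1;python3 -m crank '[[0,-3,0,0,0,0],[0,-6,0,0,0,0],[0,-11,0,0,0,0],[0,-25,0,0,0,0],[0,-55,0,0,0,0]]'; python3 w.py 468 -228.6 150 -16.26
```

```text
t: 15.1
eef_pos: [547.4, 152.3, 94.9]
tcp_rot: [-1.569, -0.001, -0.689]
ft_force: [0.6, -0.0, -3.5]
opening: 0.144
t 15.1 pos [547.4 152.3  94.9] rpy [-8.992e+01 -5.000e-02 -3.950e+01] F [ 0.6 -0.  -3.5] M [ 0.08 -0.32  0.05] op 0.144
t: 15.6
eef_pos: [546.2, 152.0, 149.0]
tcp_rot: [-1.573, 0.002, -0.689]
ft_force: [-0.4, 0.3, -1.8]
opening: 0.144
t 15.6 pos [546.2 152.  149. ] rpy [-90.1    0.11 -39.5 ] F [-0.4  0.3 -1.8] M [-0.05 -0.06 -0.02] op 0.144
shift [ 181.8   -0.7 -343.4] turn [  0.08 -23.24  -0.13] q [0.15 0.49 1.77 0.   0.88 0.84]
```

```bash
python3 -m crank '[[20,-2,-35,0,-4,0],[40,-2,-75,0,-8,0],[62,-2,-117,0,-12,0],[84,-2,-159,0,-16,0],[106,-2,-201,0,-20,0]]'; python3 w.py 468 -228.6 150 -16.26; python3 - <<'E'
from h import *
import pickle
c=vision.calibration("wrist");p,d=vision.read_camera("wrist");cv2.imwrite("pics/w5.png",p)
s,d=vision.read_camera("scene");cv2.imwrite("pics/s5.png",s);crop(s,"s5c",300,190,370,250,8)
g=p.max(2)
for v in (218,228,240,255,265):
    print(v,g[v,290:350:3])
E
```

```text
t: 16.1
eef_pos: [499.4, -72.1, 151.7]
tcp_rot: [-1.572, 0.002, -0.337]
ft_force: [0.4, -1.0, -2.7]
opening: 0.146
t 16.1 pos [499.4 -72.1 151.7] rpy [-90.06   0.11 -19.31] F [ 0.4 -1.  -2.7] M [ 0.03 -0.13  0.05] op 0.146
shift [  22.1    1.8 -158. ] turn [ 0.06 -3.05 -0.12] q [-0.27  0.4   1.92 -0.    0.82  0.06]
218 [146 142 143 134  53  57  60  59  62  60  61  62  60  55  73 141 145 143
 139 141]
228 [139 141 145 112  62  74  80  80  77  80  80  80  79  71  60 133 139 138
 140 140]
240 [144 129 123 106  61  74  78  79  78  80  79  81  80  71  61 117 119 116
 116 117]
255 [120 123 121 108  62  72  77  80  79  81  80  79  80  72  60 117 124 122
 115 113]
265 [122 121 120 108  61  71  77  78  77  79  80  79  78  69  63 112 116 116
 117 118]
```

View pics/w5.png

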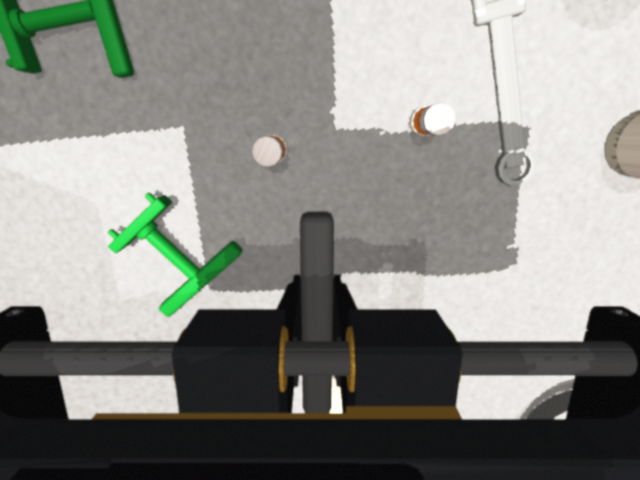

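View pics/s5c.png

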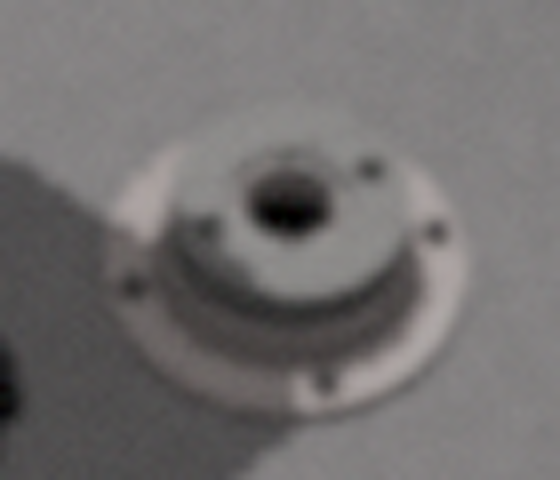

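```bash
python3 - <<'E'
from h import *
S=vision.calibration("scene")
f=lambda u,v:((u+.5)/8-.5+300,(v+.5)/8-.5+190)
a=onz(S,*f(371,170),34);b=onz(S,*f(208,228),34);print(a,b,(a+b)/2,np.degrees(np.arctan2(*(a-b)[1::-1])))
E
python3 -m crank '[[5,0,-38,0,-1,0],[11,0,-78,0,-1.5,0],[16,0,-118,0,-2,0],[22,1,-150,0,-3,0],[22,2,-158,0,-3,0]]';python3 -m crank '[[0,0,0,0,0,0],[0,0,0,0,0,0]]'; python3 w.py 468 -228.6 105 -16.26
```

```text
[561.29350835 171.37074372  34.        ] [532.15482768 132.39847225  34.        ] [546.72416802 151.88460798  34.        ] 53.2153710592908
t: 16.7
eef_pos: [466.6, -233.7, 150.2]
tcp_rot: [-1.573, 0.001, -0.292]
ft_force: [-0.3, -0.0, -3.3]
opening: 0.145
t: 16.9
eef_pos: [466.6, -233.0, 150.3]
tcp_rot: [-1.573, 0.002, -0.293]
ft_force: [0.0, -0.3, -3.4]
opening: 0.141
t 16.9 pos [ 466.6 -233.   150.3] rpy [-9.011e+01  9.000e-02 -1.676e+01] F [ 0.  -0.3 -3.4] M [ 0.02 -0.07 -0.05] op 0.141
shift [ 0.2 45.3  4.7] turn [ 0.11 -0.5  -0.09] q [-0.59  0.43  1.88 -0.    0.83 -0.29]
```

```bash
python3 -m crank '[[0.2,10,4.7,0,-0.5,0],[0.2,25,4.7,0,-0.5,0],[0.2,40,4.7,0,-0.5,0],[0.2,49,4.7,0,-0.5,0],[0.2,50.5,4.7,0,-0.5,0]]';python3 -m crank '[[0,0,0,0,0,0],[0,0,0,0,0,0]]'; python3 w.py 468 -228.6 97 -16.26
```

```text
t: 17.4
eef_pos: [467.9, -227.4, 98.7]
tcp_rot: [-1.572, 0.004, -0.283]
ft_force: [-0.4, -0.6, -1.9]
opening: 0.142
t: 17.6
eef_pos: [468.1, -227.2, 98.9]
tcp_rot: [-1.572, 0.003, -0.282]
ft_force: [-0.6, -0.8, -3.6]
opening: 0.144
t 17.6 pos [ 468.1 -227.2   98.9] rpy [-90.08   0.19 -16.17] F [-0.6 -0.8 -3.6] M [-0.02 -0.05 -0.05] op 0.144
shift [ 0.3  1.9 -1.4] turn [ 0.08  0.09 -0.19] q [-0.58  0.5   1.93 -0.    0.71 -0.29]
```

```bash
python3 -m crank '[[0.2,0,-1.4,0,0,0],[0.2,1,-1.4,0,0,0],[0.2,2,-1.4,0,0,0],[0.2,3,-1.4,0,0,0],[0.2,4,-1.4,0,0,0]]'; python3 w.py 468 -228.6 97 -16.26|head -1;python3 -m crank '[[0,1,0,0,0,0],[0,2,0,0,0,0],[0,3,0,0,0,0]]'; python3 w.py 468 -228.6 97 -16.26|head -1
```

```text
t: 18.1
eef_pos: [467.9, -228.6, 94.9]
tcp_rot: [-1.572, 0.003, -0.282]
ft_force: [0.1, 0.4, -3.1]
opening: 0.144
t 18.1 pos [ 467.9 -228.6   94.9] rpy [-90.08   0.18 -16.17] F [ 0.1  0.4 -3.1] M [-0.02 -0.01  0.01] op 0.144
t: 18.4
eef_pos: [467.8, -228.6, 91.7]
tcp_rot: [-1.572, 0.003, -0.282]
ft_force: [-0.9, 1.2, -3.1]
opening: 0.148
t 18.4 pos [ 467.8 -228.6   91.7] rpy [-90.08   0.19 -16.17] F [-0.9  1.2 -3.1] M [ 0.05 -0.15  0.03] op 0.148
```

Prongs are entering the rest cleanly.

```bash
python3 -m crank '[[0,1,0,0,0,0],[0,2,0,0,0,0],[0,3,0,0,0,0],[0,4,0,0,0,0],[0,4.8,0,0,0,0]]'; python3 w.py 468 -228.6 97 -16.26|head -1;python3 -m crank '[[0,0.4,0,0,0,0],[0,0.6,0,0,0,0]]'; python3 w.py 468 -228.6 97 -16.26|head -1
```

```text
t: 18.9
eef_pos: [467.8, -228.6, 86.9]
tcp_rot: [-1.572, 0.003, -0.282]
ft_force: [-0.3, 0.0, -3.1]
opening: 0.144
t 18.9 pos [ 467.8 -228.6   86.9] rpy [-90.08   0.19 -16.17] F [-0.3  0.  -3.1] M [-0.07 -0.07  0.06] op 0.144
t: 19.1
eef_pos: [467.9, -228.8, 86.6]
tcp_rot: [-1.572, 0.003, -0.282]
ft_force: [-1.1, -0.7, 5.1]
opening: 0.145
t 19.1 pos [ 467.9 -228.8   86.6] rpy [-90.09   0.16 -16.17] F [-1.1 -0.7  5.1] M [-0.09  0.31  0.04] op 0.145
```

Down on the rest. Open and retreat.

```bash
python3 -m crank '[[0,0,0,0,0,0],[0,0,0,0,0,0],[0,0,0,0,0,0],[0,0,0,0,0,0],[0,0,0,0,0,0]]' 1;python3 -m crank '[[0,0,0,0,0,0],[0,0,0,0,0,0],[0,0,0,0,0,0],[0,0,0,0,0,0],[0,0,0,0,0,0]]' 1;python3 -m crank '[[0,-5,0,0,0,0],[0,-20,0,0,0,0],[0,-50,0,0,0,0],[0,-90,0,0,0,0],[0,-130,0,0,0,0]]'; python3 -m crank '[[0,0,0,0,0,0],[0,0,0,0,0,0]]'; python3 w.py 468 -228.6 97 -16.26; python3 - <<'E'
from h import *
import pickle
c=vision.calibration("wrist");pickle.dump(c,open("pics/w6.pkl","wb"));p,d=vision.read_camera("wrist");cv2.imwrite("pics/w6.png",p)
s,d=vision.read_camera("side");cv2.imwrite("pics/d6.png",s)
E
```

```text
t: 19.6
eef_pos: [467.9, -228.7, 86.6]
tcp_rot: [-1.572, 0.003, -0.282]
ft_force: [0.2, 0.5, 0.3]
opening: 0.511
t: 20.1
eef_pos: [467.9, -228.7, 86.6]
tcp_rot: [-1.572, 0.003, -0.282]
ft_force: [0.4, 0.1, -0.8]
opening: 0.926
t: 20.6
eef_pos: [468.1, -228.4, 218.2]
tcp_rot: [-1.572, 0.003, -0.282]
ft_force: [0.3, -0.0, 0.2]
opening: 0.999
t: 20.8
eef_pos: [468.1, -228.5, 219.1]
tcp_rot: [-1.573, 0.001, -0.282]
ft_force: [-0.3, 0.6, -0.8]
opening: 0.999
t 20.8 pos [ 468.1 -228.5  219.1] rpy [-9.012e+01  8.000e-02 -1.617e+01] F [-0.3  0.6 -0.8] M [-0.01 -0.07 -0.04] op 0.999
shift [1.000e-01 1.221e+02 1.000e-01] turn [ 0.12  0.09 -0.08] q [-0.58  0.34  1.81 -0.    1.   -0.3 ]
```

View pics/w6.png

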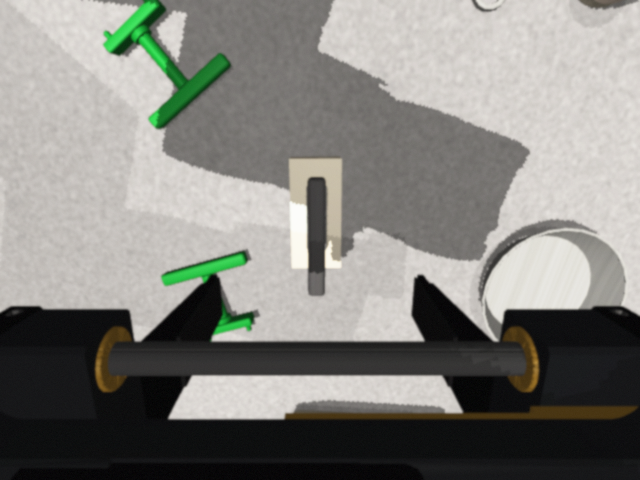

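View pics/d6.png

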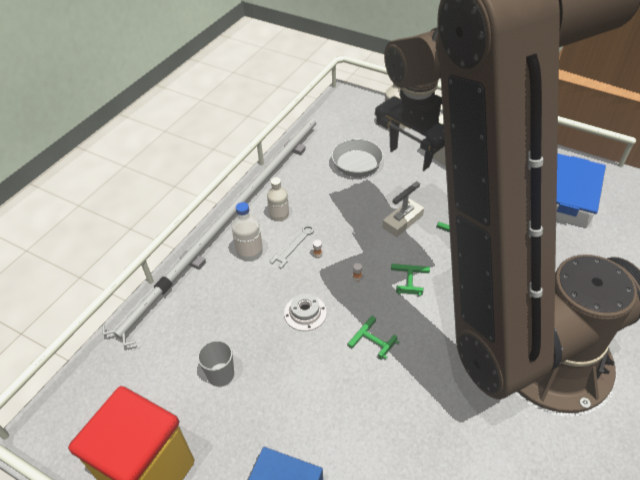

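```bash
python3 -c "
from cell import job
print(job.job_done())"
```

```text
the job is handed in; nothing more can be done
None
```

I tightened the lock ring with the key, stood the key back in its rest and handed the job in at about 21 s of the 61 s allowed. No verdict was given.

- **Seating:** I gripped the key by its bar and lowered the prongs onto the ring in small steps. They slid into the holes with almost no force, and the head touched the ring face at the height I had calculated.
- **Tightening:** I turned the ring clockwise by about 61° (1.06 rad), measured from the holes before and after. It dragged at 0.35–0.45 N m, then came up firm. I held it at 0.92–0.98 N m for about 0.3 s, while the bar twisted a few degrees in the pads. I then took the load off and lifted the key straight out.
- **Putting the key back:** It went down at the same height as when I picked it up (86.6 mm against 86.5 mm). I released it and backed off 130 mm. The last wrist picture shows it standing upright and centred in the rest.
- **Other things on the bench:** In the last side picture they look to be where they started; I did not measure them again.
- **Readings that disagreed:** The wrist and fixed cameras differed by about 2 mm on the ring's centre. I aimed halfway between them and corrected by feel.

I saw no failed checks.

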